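# Clamp a specimen block against its stops

### The job

Slide the specimen block gently, without ramming it, until it sits flush against both steel stops of the fixture, under the open toggle clamp. Then push the clamp handle all the way down over its dead point, so that it stays locked and the pad holds the block there. Leave the other things on the bench where they are.

Things in the scene. Friction and masses are not known exactly. Their poses are not given: they have to be found in the camera images.
- fixture: Fixed aluminium base plate, 300 x 140 x 14 mm, with two stops and a toggle clamp. Origin on the bench under the clamp bracket; z up, x toward the block, y toward the side stop. Plate x -85 to 215, y -70 to 70 mm, top 14 mm up. Bracket x -56 to 35, y -35 to 35 mm, 77 mm high. Handle (toward -x) and clamp bar (toward +x) swing in the plane y = 0.
- end_stop (a point): Middle of the end stop's face, which looks to the fixture's +x: fixture x 55, y 0 mm, 22 mm above the bench. The stop is steel, 12 mm thick, 44 mm wide (y), 16 mm high above the plate.
- side_stop (a point): Middle of the side stop's face, which looks to the fixture's -y: fixture x 117.5, y 30 mm, 22 mm above the bench. The stop is steel, 12 mm thick, 115 mm long (x), 16 mm high above the plate.
- home (a point): Where the block's origin is when the block is flush against both stops: on the plate, fixture x 100, y 0 mm. Axes as the fixture.
- block: Loose aluminium specimen block, 90 (x) x 60 (y) x 28 mm, round specimen 38 mm across, 2 mm proud, on top; 0.25 to 0.46 kg. Origin at the centre of its underside. Starts 20 to 45 mm short of the end stop and 12 to 30 mm short of the side stop, turned up to 0.2 rad. Metal slides easily on metal here. Its -x end goes to the end stop, its +y side to the side stop.
- clamp_handle (a joint): Handle hinge, rad. 0: open, handle 1.257 above level, pointing up toward fixture -x. Grows as it is pushed outward and down. Starts at 0, stays where left (0.15 Nm friction). Pad meets the block near 0.87; then a spring resists (up to 1 Nm) and throws the handle back if let go before the dead point at 1.15; past it, it snaps to its solid stop at 1.23, handle level: closed.
- handle_pivot (a point): Hinge axis of the handle: fixture x -47, y 0 mm, 55 mm above the bench; it turns about the fixture's y. Axes as the fixture.
- handle_grip (a point): Where to push: on the inner side of the handle's grip (its upper side when closed), 110 mm from the hinge axis, 9 mm off the handle's centre line. The grip is a round black bar 18 mm thick, 50 to 146 mm from the axis. The point's z points out of that side, square to the handle; its -x points along the handle to its end.
- clamp_pad: Black rubber pad 24 mm across on a sprung spindle at the end of the clamp bar, driven by the handle. Origin in the bar, 85 mm from the bar's pivot (fixture x 26 mm, 66 mm up). Open, the bar stands about upright, 168 mm high, its spindle from fixture x 12 to 60 mm at 135 to 165 mm up, pad toward +x. Closed, the bar lies level, 90 mm high, pad on the specimen.
- lab_timer: Bystander: small bench timer, 72 x 62 x 19 mm, on the bench beside the fixture. Origin at the centre of its underside.
- tape: Bystander: dark roll of tape, 58 mm across, 19 mm high. Origin at the centre of its underside.
- hex_key: Bystander: black hex key, 77 x 30 x 5 mm. Origin at the centre of its underside.
- jar: Bystander: screw jar with blue lid, 62 mm across, 88 mm high. Origin at the centre of its underside.
- jar_small: Bystander: screw jar with red lid, 50 mm across, 72 mm high. Origin at the centre of its underside.
- beaker: Bystander: clear beaker, 53 mm across, 70 mm high. Origin at the centre of its underside.
Things that resemble listed ones, but are neither listed nor needed, are in the scene too. Of the things like the block, leave any that is turquoise; of the rest the larger one is meant.

How it is judged:
By the outcome, as a careful person would: the job done as asked, in the order asked, and still so for the second after the job is handed in, with the robot touching nothing.
It also fails if it takes over 72 s, if anything falls off the work surface, if the arm or the gripper's body presses on something with over 40 N, if the wrist force passes 120 N, or if a joint passes its speed limit or range.

### The arm

A 6-joint arm with a two-finger parallel gripper is mounted at the origin on a cart in front of the work surface, level with it; the furniture and walls round the work are solid. World frame = base frame: x ahead of the robot, y to its left, z up, the work surface at z = 0. Lengths are in m, angles in rad, forces in N, time in s.
With the tool pointing down it reaches from about 0.35 to 0.775 m from the base axis. Payload 5.5 kg.
Tool frame: the origin (TCP) lies at the very end of the fingers, on their centre line; the grasp point (between the pads) lies 19 mm behind it; x points along the fingers, y is the direction in which the jaws open and shut, and the axes are right-handed (so a half turn about x gives the same grasp; the last joint's range is limited). The gripper opens to 85 mm and grips with 20 to 120 N. Pads are 22 mm wide; open, the fingers measure 114 mm over their backs; the gripper's body (76 mm by 85 mm) begins 54 mm behind the grasp point. The pads swing forward as they close: fully open they stand 13 mm farther back than shut.
Start: joints at [-1.443, 0.313, 0.046, 1.304, 0, 1.431], TCP at [0.152, -0.555, 0.231] pointing down, gripper open.
Joint ranges: [-2.76, 2.76], [-0.86, 1.69], [-1.03, 1.26], [-2.2, 2.34], [-1.47, 1.5], [-3.14, 3.14]. Speed limits (rad/s): [2.57, 2.57, 3.14, 3.14, 3.14, 3.14].

### API

Orientations are given as a unit quaternion [w, x, y, z].
In Python, from workcell import readout, cams, env, finder gives the robot as it stands.
- The arm moves only by the tool drive_tool, never from a script. Its argument "moves" is a list that holds one entry, the list of rows, each a list of 7 numbers: the shift along the tool's x, y, z in m, then the turn, a rotation vector about the tool's x, y, z in rad, then the closure in counts, from 0 (fully open) to 255 (shut). A call has exactly 5 rows; each row is the pose to reach, as a shift and turn from the pose measured when the call began, along the tool's axes at that moment; what a row does not reach only later rows make up. A row lasts 1/8 s, in which the tool goes at most 62.5 mm and 10.7 degrees, less where a joint would pass 70% of its speed; a pose out of reach is approached as far as the arm can. A call with a gripper value outside its range is refused whole. The fingers move at their own pace and stop on an object; "squeeze" is the grip in N (left out, the last holds). Time passes only in rows, so rows that repeat a pose let the fingers close, or fill a call up. It gives the time, the measured TCP pose, the force and the opening at its end, in the units of the state.
- readout.get_state(): the state, without advancing time (a new reading comes with each control period).
- cams.read_camera(name): name is "side" or "top" or "wrist"; returns the picture (400x640x3 uint8, blue, green, red); there is no depth.
- cams.camera_params(name): a dict with "mtx" (3x3 intrinsics, pixels), "R" (3x3) and "t" (3): a world point X has camera coordinates R X + t; the wrist camera has in their place "mount" (4x4, takes a point from camera to tool coordinates, whose origin is the TCP and whose axes are the tool frame's). Camera axes: x right, y down, z forward; pixel columns grow to the right and rows downward; lengths in m; the calibration is good to about 2 mm. The wrist camera is an equidistant fisheye: a pixel r from the principal point sees the ray r / f radians off the axis. A picture is of the moment at which its call begins: read the wrist's pose just before it. camera_params takes no time and is no camera call.
- env.hand_in(): hands the job in, once; it reports no verdict.
Trained networks look in the newest picture that a camera, given by its name, has taken for a name from the list of things; names that differ only in an ending like _2 or _b are one class to them, and where a whole thing is asked for, a point or a joint stands for the part that bears it (a point fixed in the world has none). Each returns a list of dicts, best first, with "conf" (0 to 1); they miss things now and then, are a little off and sometimes report something else, mostly with a low value. They report only what shows in the picture. A call takes as long as a camera call. They do not tell look-alikes from the thing itself.
- finder.regions_of(camera, name): "pixels" (400x640 bool, what is visible of it) and "point" ([column, row] in pixels, amid what is visible of it).
The state is a dict: "clock": time; "joint_pos": joint angles; "qvel": joint speeds; "tau": joint torques, N m; "tcp_pos": TCP position; "orientation": TCP orientation; "wrist_force": force on the tool from outside, world axes, zero at the start; "ft_torque": the same for the moment, N m; "finger_gap": finger opening in m.
Only numpy, scipy, OpenCV 4.12 (cv2) and the standard library are available. Lean on these libraries where they do the work, as an engineer would, in place of code of your own. Each camera call takes 0.05 s, during which the arm holds its last target.

## Working session

There is one attempt and no reset: what is moved stays moved. The work goes in short steps, Python scripts to look and compute and a tool call to move; the robot and the scene stay as the last step left them, time stands still between calls to the robot, and variables do not carry over. Pictures are saved under pics/ and viewed, and the job is handed in when it is done.

Besides the shell and the picture viewer there is one more tool, called in YAML: its name, and indented under it one key for each argument. drive_tool: Moves the arm, as the interface text tells. Its arguments: {"type":"object","properties":{"moves":{"type":"array"},"squeeze":{"type":"number"}},"required":["moves"]}

```bash
ls; mkdir -p pics
python3 - <<'E'
from workcell import readout,cams
import cv2
print(readout.get_state())
for n in ["side","top","wrist"]:
    im=cams.read_camera(n); cv2.imwrite(f"pics/a_{n}.png",im)
    print(n,cams.camera_params(n))
E
```

```text
pics
{'clock': 0.0, 'joint_pos': array([-1.44258247e+00,  3.14034498e-01,  4.49869176e-02,  1.30355040e+00,
        2.54612506e-05,  1.43123582e+00]), 'qvel': array([ 1.25661162e-03, -1.08618154e-03, -1.23367345e-03, -1.42647560e-04,
       -4.38028379e-05, -6.91630865e-04]), 'tau': array([-3.65410706e-04, -4.80635440e+01,  2.98529434e+01,  1.95234414e-02,
       -5.31542435e-05,  1.86299735e-05]), 'tcp_pos': array([ 0.15209432, -0.55401747,  0.23039268]), 'orientation': array([ 0.09375298,  0.70079086,  0.09502681, -0.70076562]), 'wrist_force': array([-0.77558138, -0.00818727, -0.12825345]), 'ft_torque': array([ 0.02126278,  0.01070053, -0.01379988]), 'finger_gap': 0.08541747184523915}
side {'mtx': array([[394.5564105 ,   0.        , 319.94147996],
       [  0.        , 394.5564105 , 195.59622825],
       [  0.        ,   0.        ,   1.        ]]), 'R': array([[ 0.99677233, -0.07774585,  0.02001285],
       [-0.03428166, -0.63762368, -0.76958483],
       [ 0.07259269,  0.76641479, -0.6382309 ]]), 't': array([-0.51485437,  0.07159859,  1.21700115])}
top {'mtx': array([[490.97834422
[... 158 characters left out ...]
8, -0.9998081 ,  0.00580964],
       [-0.99777776,  0.01829831, -0.06406811],
       [ 0.06394951, -0.00699535, -0.99792862]]), 't': array([-0.03791552,  0.51676322,  1.69858557])}
wrist {'mtx': array([[309.70691629,   0.        , 317.49610566],
       [  0.        , 309.70691629, 202.14653313],
       [  0.        ,   0.        ,   1.        ]]), 'mount': array([[-1.27901377e-03, -2.67262171e-01,  9.63623005e-01,
        -1.42281722e-01],
       [ 9.99998470e-01, -1.49188916e-03,  9.13517292e-04,
        -5.76263649e-04],
       [ 1.19347010e-03,  9.63622699e-01,  2.67263670e-01,
        -6.82752423e-02],
       [ 0.00000000e+00,  0.00000000e+00,  0.00000000e+00,
         1.00000000e+00]])}
```

View pics/a_side.png

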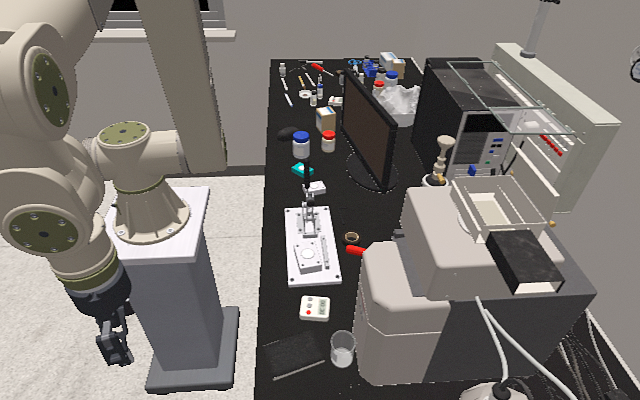

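View pics/a_top.png

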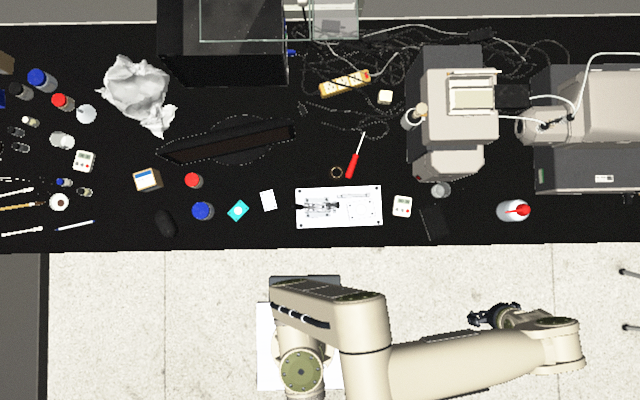

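View pics/a_wrist.png

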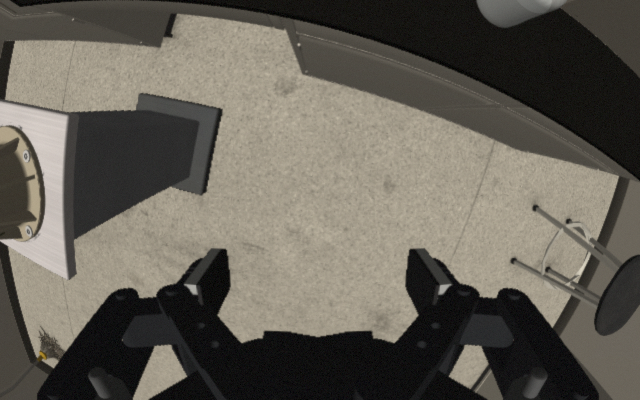

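Run:
```python
import cv2
t=cv2.imread("pics/a_top.png"); cv2.imwrite("pics/b_top.png",cv2.resize(t[160:250,270:430],None,fx=5,fy=5,interpolation=cv2.INTER_CUBIC))
t=cv2.imread("pics/a_side.png"); cv2.imwrite("pics/b_side.png",cv2.resize(t[150:300,260:380],None,fx=4,fy=4,interpolation=cv2.INTER_CUBIC)[:600])
```

```text
(no output)
```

View pics/b_top.png

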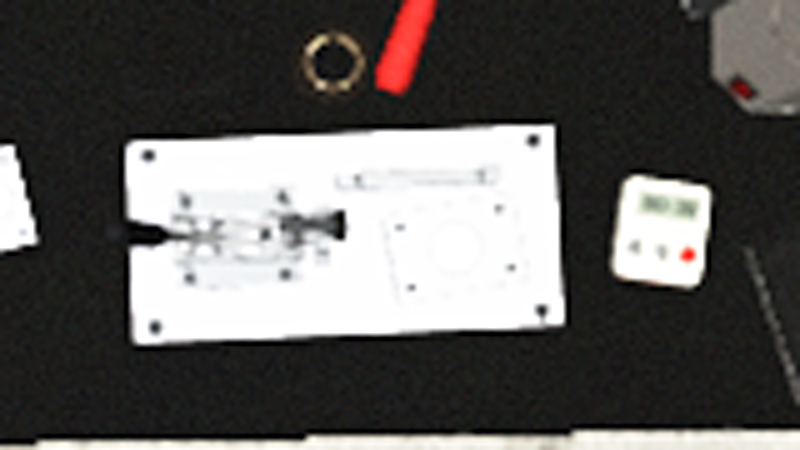

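View pics/b_side.png

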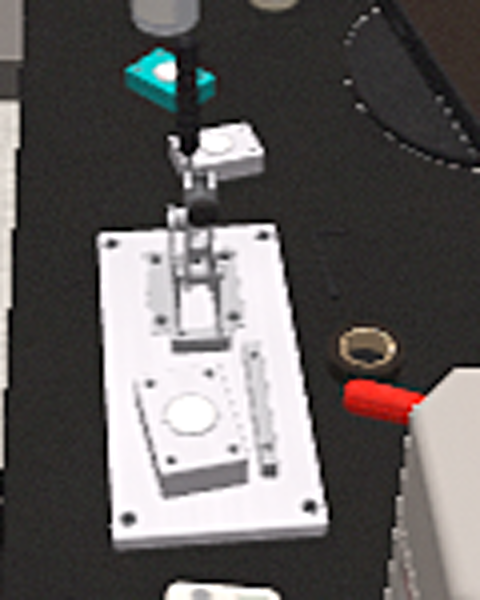

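```bash
cat > h.py <<'E'
import numpy as np,cv2
from scipy.optimize import least_squares
from scipy.spatial.transform import Rotation as Ro
from workcell import readout,cams,env,finder
def proj(name,X):
    p=cams.camera_params(name); X=np.atleast_2d(X)
    c=X@p["R"].T+p["t"]; q=c@p["mtx"].T; return q[:,:2]/q[:,2:]
def tcp(s):
    w,x,y,z=s["orientation"]; return Ro.from_quat([x,y,z,w]).as_matrix(),np.array(s["tcp_pos"])
def projw(s,X):
    p=cams.camera_params("wrist"); R,t=tcp(s); M=p["mount"]
    X=np.atleast_2d(X); T=(X-t)@R; c=(T-M[:3,3])@M[:3,:3]
    th=np.arctan2(np.hypot(c[:,0],c[:,1]),c[:,2]); ph=np.arctan2(c[:,1],c[:,0])
    f=p["mtx"][0,0]; return np.c_[p["mtx"][0,2]+f*th*np.cos(ph),p["mtx"][1,2]+f*th*np.sin(ph)]
def fix2w(F,P):
    x,y,a=F; P=np.atleast_2d(P); c,s=np.cos(a),np.sin(a)
    return np.c_[x+c*P[:,0]-s*P[:,1],y+s*P[:,0]+c*P[:,1],P[:,2]]
E
python3 - <<'E'
from h import *
for cam in["top","side"]:
    im=cv2.imread(f"pics/a_{cam}.png")
    cams.read_camera(cam)
    for n in ["fixture","block","clamp_handle","clamp_pad"]:
        for r in finder.regions_of(cam,n):
            ys,xs=np.where(r["pixels"]); print(cam,n,r["conf"],r["point"],xs.min(),xs.max(),ys.min(),ys.max(),r["pixels"].sum())
t=cv2.imread("pics/a_top.png")
e=np.clip((t.astype(float)-200)*4.6,0,255).astype(np.uint8)
cv2.imwrite("pics/c_top.png",cv2.resize(e[180:235,290:390],None,fx=8,fy=8,interpolation=cv2.INTER_CUBIC))
# plate corners
top=(np.array([[126,142],[555,125],[565,325],[133,345]])+.5)/5-.5+[270,160]
C=np.array([[-85,70,14],[215,70,14],[215,-70,14],[-85,-70,14]])/1e3
r=least_squares(lambda F:(proj("top",fix2w(F,C))-top).ravel(),[.65,0,-1.57]); print(r.x,r.fun)
side=(np.array([[98,233],[276,227],[326,528],[113,538]])+.5)/4-.5+[260,150]
Cs=np.array([[-85,-70,14],[-85,70,14],[215,70,14],[215,-70,14]])/1e3
r2=least_squares(lambda F:(proj("side",fix2w(F,Cs))-side).ravel(),[.65,0,-1.57]); print(r2.x,r2.fun)
E
```

```text
top fixture 0.98 [332.4, 203.6] 291 382 185 227 2987
top block 0.97 [359.5, 206.6] 346 374 199 219 479
top block 0.81 [235.5, 208.6] 229 248 200 220 251
top block 0.68 [267.4, 199.3] 261 277 189 211 291
top block 0.18 [401.4, 205.8] 392 411 195 216 354
top clamp_handle 0.57 [309.4, 205.2] 292 320 204 208 106
side fixture 0.93 [310.0, 235.7] 284 340 159 286 3496
side block 0.71 [313.1, 191.0] 309 324 181 194 181
side block 0.7 [305.0, 254.0] 293 322 241 274 763
side block 0.62 [301.5, 168.2] 291 312 162 176 164
side clamp_handle 0.74 [305.7, 171.2] 303 309 159 189 164
side clamp_pad 0.62 [310.5, 200.9] 307 312 200 206 33
side clamp_pad 0.27 [303.9, 145.8] 292 308 131 158 416
[ 0.47647854 -0.07093218 -1.54708315] [ 0.08852272  0.24538047 -0.22037523  0.06821436 -0.16784905  0.01932286
  0.29790221 -0.32521009]
[ 0.47628406 -0.07118964 -1.55407364] [ 0.38608642  0.02576346 -0.11097268 -0.56261234  0.15349911 -0.30477836
 -0.37463483  0.64178047]
```

View pics/c_top.png

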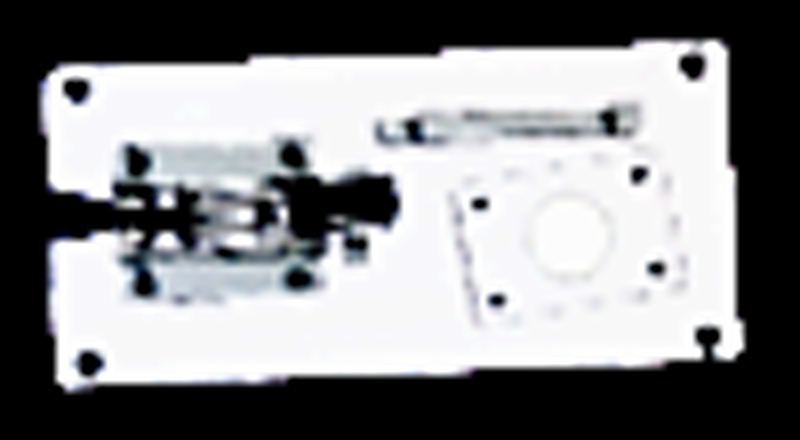

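```bash
cat >> h.py <<'E'
F=np.array([0.4764,-0.071,-1.549])
def RT(ang):  # tool down, tool y at world angle ang
    x=np.array([0,0,-1.]);y=np.array([np.cos(ang),np.sin(ang),0]);return np.c_[x,y,np.cross(x,y)]
def goto(s,pf,Rt,world=False):
    R,t=tcp(s); p=np.array(pf) if world else fix2w(F,pf)[0]
    return np.round(R.T@(p-t),4),np.round(Ro.from_matrix(R.T@Rt).as_rotvec(),4)
def tf(s): # tcp in fixture frame mm
    R,t=tcp(s); d=t-[F[0],F[1],0]; c,sn=np.cos(F[2]),np.sin(F[2])
    return np.round(1e3*np.array([c*d[0]+sn*d[1],-sn*d[0]+c*d[1],d[2]]),1)
E
python3 - <<'E'
from h import *
s=readout.get_state(); R,t=tcp(s); print(R.round(3),t)
# block corners estimate
blk=(np.array([[452,195],[648,152],[685,288],[478,325]])+.5)/8-.5+[290,180]
C=np.array([[-45,30,42],[45,30,42],[45,-30,42],[-45,-30,42]])/1e3
def m(q): return np.c_[fix2w([q[0],q[1],q[2]],C)]
r=least_squares(lambda q:(proj("top",fix2w(F,m(q)))-blk).ravel(),[.13,-.02,0]); print(r.x,r.fun.round(2))
holes=(np.array([[480,204],[639,175],[657,268],[498,300],[569,235]])+.5)/8-.5+[290,180]
print(s["clock"])
for a in(np.pi/2,-np.pi/2,0,np.pi): print(a,goto(s,[.43,-.24,.26],RT(a+F[2]+1.5708),True))
E
```

```text
[[ 0.     0.265 -0.964]
 [-0.    -0.964 -0.265]
 [-1.     0.     0.   ]] [ 0.15212961 -0.55455111  0.2313651 ]
[ 0.13737866 -0.01476917  0.1648028 ] [-0.39 -0.26  0.67 -0.2  -0.27 -0.13 -0.    0.59]
0.65
1.5707963267948966 (array([-0.0287, -0.2298, -0.3512]), array([-2.8956e+00,  2.0000e-04, -0.0000e+00]))
-1.5707963267948966 (array([-0.0287, -0.2298, -0.3512]), array([ 2.46e-01, -0.00e+00, -2.00e-04]))
0 (array([-0.0287, -0.2298, -0.3512]), array([-1.3248e+00,  1.0000e-04, -1.0000e-04]))
3.141592653589793 (array([-0.0287, -0.2298, -0.3512]), array([ 1.8168e+00, -1.0000e-04, -1.0000e-04]))
```

Run:
```python
from h import *
s=readout.get_state()
print(goto(s,[.137,-.085,.18],RT(F[2]+3.1416)), fix2w(F,[.137,-.085,.18]))
```

```text
(array([ 0.0513, -0.2683, -0.3249]), array([-2.8956e+00,  2.0000e-04, -0.0000e+00])) [[ 0.39440605 -0.20982     0.18      ]]
```

drive_tool:
  moves:
    - [[0, -0.03, -0.036, -0.18, 0, 0, 0], [0, -0.07, -0.085, -0.36, 0, 0, 60], [0.01, -0.11, -0.133, -0.54, 0, 0, 120], [0.01, -0.15, -0.18, -0.72, 0, 0, 120], [0.02, -0.18, -0.22, -0.9, 0, 0, 120]]

```text
clock: 1.27
tcp_pos: [0.3178, -0.3211, 0.212]
orientation: [0.392, 0.589, 0.391, -0.589]
wrist_force: [0.9, -0.6, -0.9]
finger_gap: 0.0451
```

Run:
```python
from h import *
s=readout.get_state()
print(goto(s,[.137,-.085,.18],RT(F[2]+3.1416)),tf(s),s["joint_pos"])
```

```text
(array([ 0.0319,  0.0276, -0.1323]), array([-1.9893e+00,  2.5000e-03, -2.0000e-04])) [ 246.6 -164.   212. ] [-9.68748516e-01  8.12413155e-02 -2.91388054e-01  1.19609436e+00
  1.64661349e-04  9.98700179e-01]
```

drive_tool:
  moves:
    - [[0.01, 0.006, -0.027, -0.18, 0, 0, 120], [0.015, 0.012, -0.054, -0.36, 0, 0, 120], [0.02, 0.018, -0.08, -0.54, 0, 0, 120], [0.025, 0.024, -0.106, -0.72, 0, 0, 120], [0.032, 0.0276, -0.1323, -0.9, 0, 0, 120]]

```text
clock: 1.9
tcp_pos: [0.3951, -0.2092, 0.1801]
orientation: [0.611, 0.358, 0.609, -0.358]
wrist_force: [0.4, 0.7, 0.4]
finger_gap: 0.0449
```

Run:
```python
from h import *
s=readout.get_state()
print(goto(s,[.137,-.085,.18],RT(F[2]+3.1416)),tf(s),s["joint_pos"])
```

```text
(array([ 0.0001, -0.0009,  0.0002]), array([-1.0833e+00,  3.1000e-03,  1.0000e-03])) [136.4 -84.3 180.1] [-6.66630223e-01  8.86918286e-02 -3.63464358e-01  1.11561282e+00
 -4.69098950e-04  3.94854947e-01]
```

drive_tool:
  moves:
    - [[0, 0, 0, -0.18, 0, 0, 120], [0, 0, 0, -0.36, 0, 0, 120], [0.01, 0, 0, -0.54, 0, 0, 120], [0.02, 0, 0, -0.72, 0, 0, 120], [0.03, 0, 0, -0.9, 0, 0, 120]]

```text
clock: 2.52
tcp_pos: [0.3953, -0.2094, 0.1499]
orientation: [0.706, 0.054, 0.704, -0.056]
wrist_force: [0.6, 0.2, 1.1]
finger_gap: 0.0451
```

Run:
```python
from h import *
s=readout.get_state()
im=cams.read_camera("wrist"); cv2.imwrite("pics/d_w.png",im)
print(goto(s,[.137,-.085,.06],RT(F[2]+3.1416)),tf(s),s["wrist_force"])
q=[.1374,-.0148,.165]
C=np.array([[-45,30,42],[45,30,42],[45,-30,42],[-45,-30,42]])/1e3
print(projw(s,fix2w(F,fix2w(q,C))).round(0))
P=np.array([[-85,70,14],[215,70,14],[215,-70,14],[-85,-70,14],[60,30,30],[175,30,30]])/1e3
pp=projw(s,fix2w(F,P));print(pp.round(0))
for p in np.r_[pp,projw(s,fix2w(F,fix2w(q,C)))]: cv2.circle(im,tuple(int(v) for v in p.round()),3,(0,0,255),1)
cv2.imwrite("pics/d_w2.png",im)
```

```text
(array([ 0.0899, -0.0004, -0.001 ]), array([-0.1773,  0.0026,  0.0024])) [136.6 -84.1 149.9] [0.56568477 0.16250241 1.11145051]
[[385. 283.]
 [296. 310.]
 [272. 258.]
 [368. 227.]]
[[518. 283.]
 [274. 333.]
 [240. 219.]
 [524. 170.]
 [411. 290.]
 [300. 309.]]
```

View pics/d_w2.png

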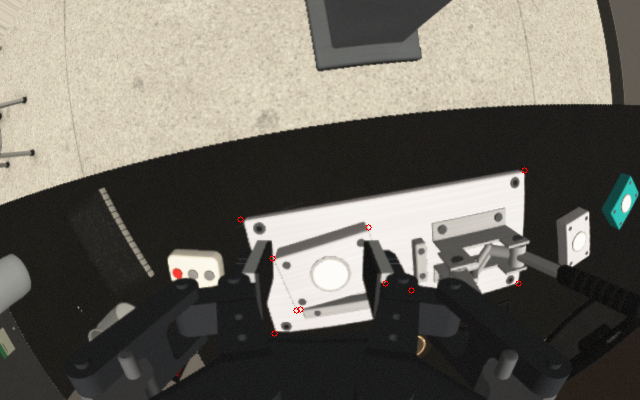

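drive_tool:
  moves:
    - [[0.03, 0, -0.001, -0.1773, 0.0026, 0.0024, 120], [0.06, 0, -0.001, -0.1773, 0.0026, 0.0024, 120], [0.09, 0, -0.001, -0.1773, 0.0026, 0.0024, 120], [0.115, 0, -0.001, -0.1773, 0.0026, 0.0024, 120], [0.129, 0, -0.001, -0.1773, 0.0026, 0.0024, 120]]

```text
clock: 3.2
tcp_pos: [0.3933, -0.2086, 0.0188]
orientation: [0.706, -0.008, 0.708, 0.01]
wrist_force: [0.6, 0.3, 0.4]
finger_gap: 0.0452
```

Run:
```python
from h import *
s=readout.get_state()
im=cams.read_camera("wrist"); cv2.imwrite("pics/e_w.png",im)
print(goto(s,[.137,-.041,.02],RT(F[2]+3.1416)),tf(s),s["wrist_force"])
```

```text
(array([-0.0013, -0.0014,  0.045 ]), array([ 0.0032, -0.0024, -0.002 ])) [135.7 -86.   18.8] [0.57168381 0.34667437 0.36270997]
```

View pics/e_w.png

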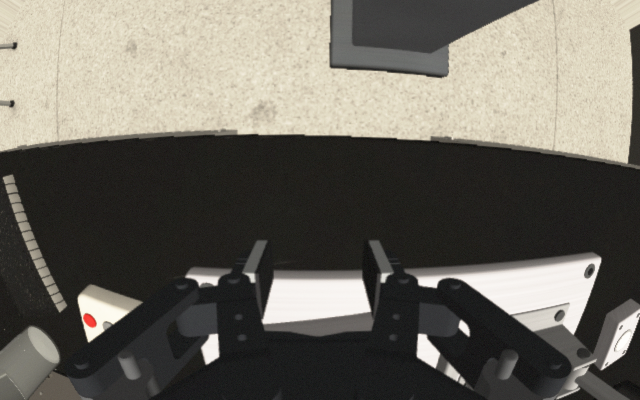

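drive_tool:
  moves:
    - [[-0.001, -0.001, 0.006, 0.003, -0.002, -0.002, 120], [-0.001, -0.001, 0.012, 0.003, -0.002, -0.002, 120], [-0.001, -0.001, 0.017, 0.003, -0.002, -0.002, 120], [-0.001, -0.001, 0.0205, 0.003, -0.002, -0.002, 120], [-0.001, -0.001, 0.023, 0.003, -0.002, -0.002, 120]]

```text
clock: 3.88
tcp_pos: [0.4162, -0.2086, 0.0189]
orientation: [0.707, -0.008, 0.708, 0.008]
wrist_force: [-0.4, -0.2, 0.5]
finger_gap: 0.0456
```

drive_tool:
  moves:
    - [[0, 0, 0.0025, 0, 0, 0, 120], [0, 0, 0.005, 0, 0, 0, 120], [0, 0, 0.0075, 0, 0, 0, 120], [0, 0, 0.01, 0, 0, 0, 120], [0, 0, 0.0115, 0, 0, 0, 120]]

```text
clock: 4.5
tcp_pos: [0.4278, -0.2084, 0.0188]
orientation: [0.707, -0.008, 0.708, 0.008]
wrist_force: [-1.1, 0.5, -0.0]
finger_gap: 0.0451
```

```bash
cat > look.py <<'E'
from h import *
import sys
s=readout.get_state()
print("tcp",tf(s),s["wrist_force"].round(1),s["clock"])
im=cams.read_camera("top")
e=np.clip((im.astype(float)-200)*4.6,0,255).astype(np.uint8)
cv2.imwrite(f"pics/{sys.argv[1]}_t.png",cv2.resize(e[180:235,290:390],None,fx=8,fy=8,interpolation=cv2.INTER_CUBIC))
im=cams.read_camera("side")
e=im
cv2.imwrite(f"pics/{sys.argv[1]}_s.png",cv2.resize(e[170:300,250:370],None,fx=5,fy=5,interpolation=cv2.INTER_CUBIC)[:600])
im=cams.read_camera("wrist"); cv2.imwrite(f"pics/{sys.argv[1]}_w.png",im)
E
python3 look.py f
```

```text
tcp [136.3 -51.6  18.8] [-1.1  0.5 -0. ] 4.5
```

View pics/f_t.png

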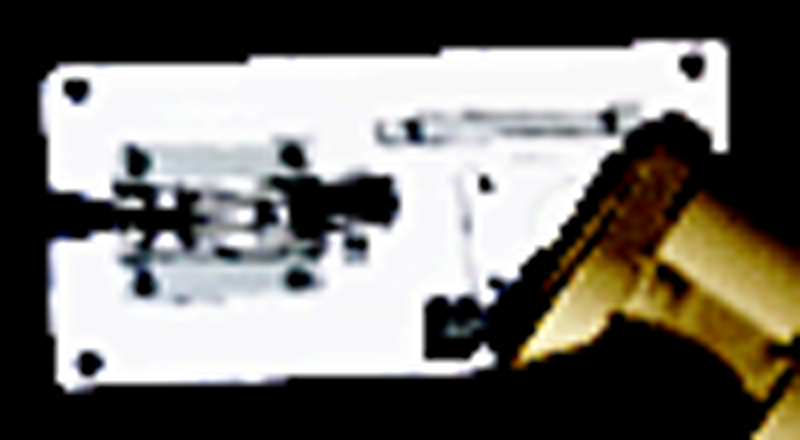

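View pics/f_s.png

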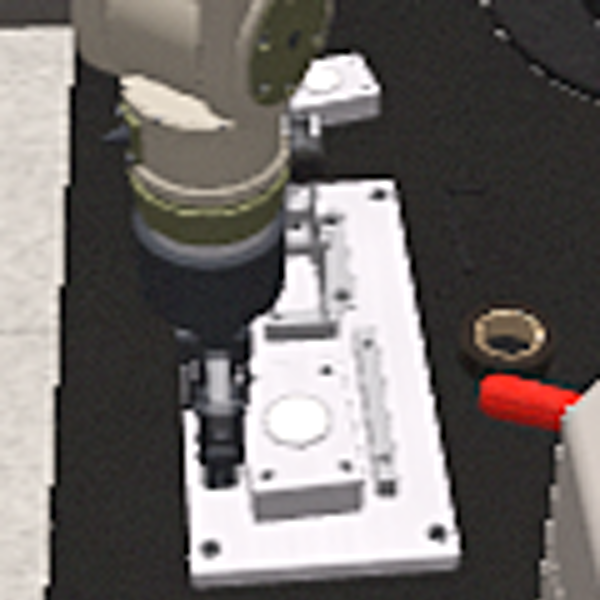

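View pics/f_w.png

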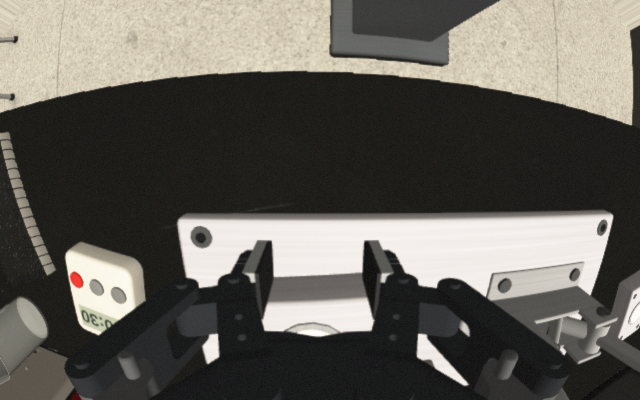

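drive_tool:
  moves:
    - [[0, 0, 0.0018, 0, 0, 0, 120], [0, 0, 0.0036, 0, 0, 0, 120], [0, 0, 0.0053, 0, 0, 0, 120], [0, 0, 0.0067, 0, 0, 0, 120], [0, 0, 0.008, 0, 0, 0, 120]]

```text
clock: 5.28
tcp_pos: [0.436, -0.2083, 0.0189]
orientation: [0.707, -0.008, 0.707, 0.008]
wrist_force: [-1.1, -1.0, 0.3]
finger_gap: 0.045
```

drive_tool:
  moves:
    - [[0, 0, 0.0007, 0, 0, 0, 120], [0, 0, 0.0014, 0, 0, 0, 120], [0, 0, 0.002, 0, 0, 0, 120], [0, 0, 0.0025, 0, 0, 0, 120], [0, 0, 0.003, 0, 0, 0, 120]]

```text
clock: 5.9
tcp_pos: [0.439, -0.2082, 0.0189]
orientation: [0.707, -0.008, 0.707, 0.008]
wrist_force: [-0.8, -0.3, 0.2]
finger_gap: 0.0454
```

```bash
python3 look.py g
```

```text
tcp [136.4 -40.4  18.9] [-0.8 -0.3  0.2] 5.9
```

View pics/g_s.png

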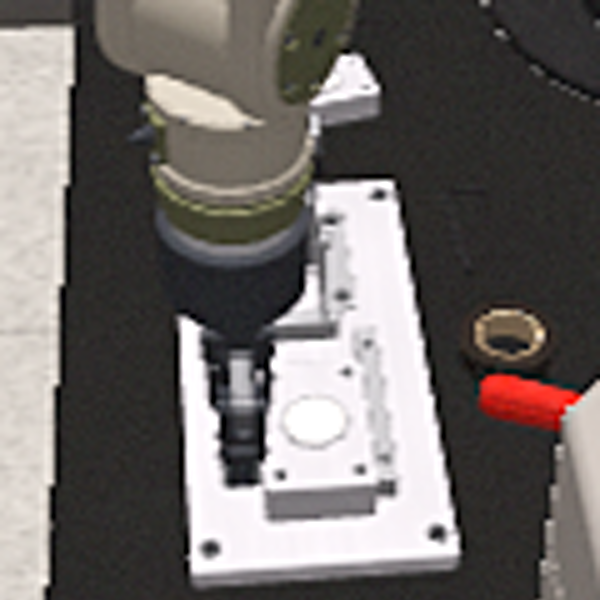

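drive_tool:
  moves:
    - [[0, 0, 0.0006, 0, 0, 0, 120], [0, 0, 0.0011, 0, 0, 0, 120], [0, 0, 0.0016, 0, 0, 0, 120], [0, 0, 0.0021, 0, 0, 0, 120], [0, 0, 0.0025, 0, 0, 0, 120]]

```text
clock: 6.68
tcp_pos: [0.4394, -0.208, 0.0185]
orientation: [0.705, -0.008, 0.709, 0.008]
wrist_force: [-8.4, -2.1, 4.1]
finger_gap: 0.0456
```

drive_tool:
  moves:
    - [[0, 0, -0.01, 0, 0, 0, 120], [-0.01, 0, -0.02, 0, 0, 0, 120], [-0.04, 0, -0.02, 0, 0, 0, 120], [-0.08, -0.03, -0.015, -0.15, 0, 0, 180], [-0.1, -0.07, 0, -0.33, 0, 0, 180]]

```text
clock: 7.3
tcp_pos: [0.4421, -0.2787, 0.1218]
orientation: [0.695, -0.127, 0.696, 0.126]
wrist_force: [1.1, -0.6, 0.6]
finger_gap: 0.0252
```

```bash
python3 look.py i
python3 - <<'E'
from h import *
s=readout.get_state()
print(goto(s,[.225,-.003,.10],RT(F[2]+1.5*np.pi)),s["joint_pos"])
E
```

```text
tcp [206.9 -38.8 121.8] [ 1.1 -0.6  0.6] 7.3
(array([ 0.0207, -0.0264,  0.0279]), array([-1.2428e+00, -3.0000e-03,  1.2000e-03])) [-0.7162715   0.27634772 -0.28416861  1.00886188 -0.00265948 -1.0660154 ]
```

View pics/i_s.png

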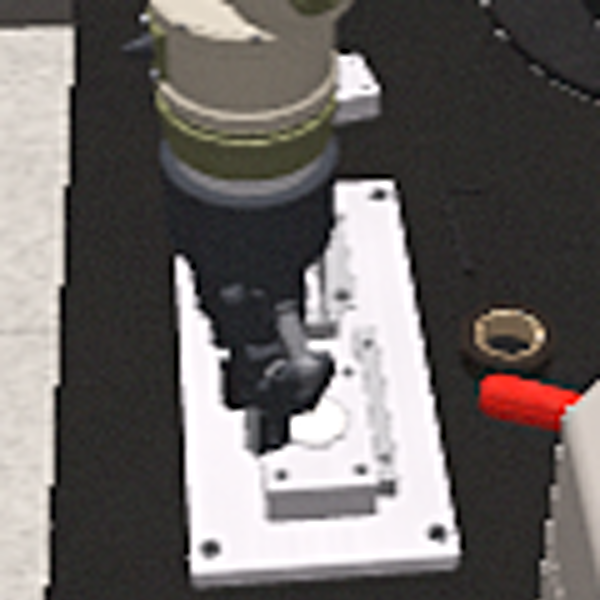

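View pics/i_t.png

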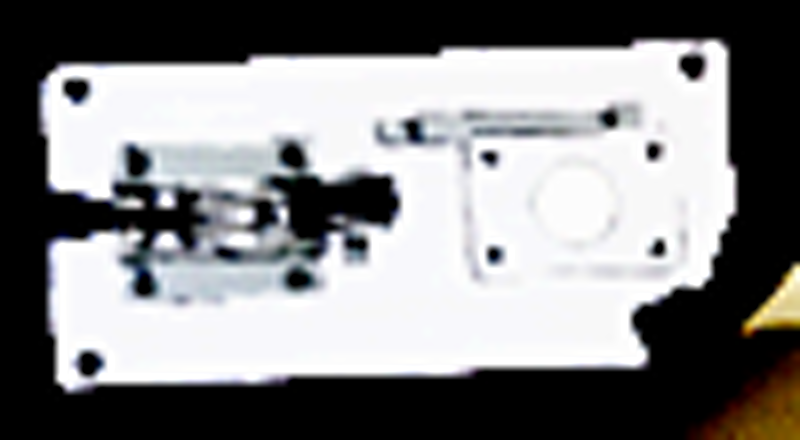

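drive_tool:
  moves:
    - [[0, -0.01, 0.01, -0.18, 0, 0, 180], [0, -0.018, 0.02, -0.36, 0, 0, 180], [0, -0.026, 0.028, -0.54, 0, 0, 180], [0.01, -0.026, 0.028, -0.72, 0, 0, 180], [0.02, -0.026, 0.028, -0.9, 0, 0, 180]]

```text
clock: 8.07
tcp_pos: [0.4774, -0.2942, 0.1]
orientation: [0.572, -0.415, 0.573, 0.415]
wrist_force: [-0.1, 0.3, -1.2]
finger_gap: 0.0249
```

Run:
```python
from h import *
s=readout.get_state()
print(tf(s),goto(s,[.225,-.003,.02],RT(F[2]+1.5*np.pi)),s["joint_pos"])
im=cv2.imread("pics/i_t.png")
holes=(np.array([[490,157],[654,150],[657,248],[494,255]])+.5)/8-.5+[290,180]
w=[]
p=cams.camera_params("top")
for h in holes:
    d=p["R"].T@np.linalg.inv(p["mtx"])@[*h,1]; o=-p["R"].T@p["t"]; X=o+d*(.042-o[2])/d[2]; w.append(X)
w=np.array(w); c=w.mean(0); d=c-[F[0],F[1],0];a=F[2]; print(d[0]*np.cos(a)+d[1]*np.sin(a),-d[0]*np.sin(a)+d[1]*np.cos(a))
for i,j in((0,1),(3,2)): v=w[j]-w[i]; print(np.arctan2(v[1],v[0])-a)
```

```text
[223.2  -3.8 100. ] (array([ 0.08  , -0.0015, -0.0013]), array([-0.3377, -0.0017, -0.0014])) [-0.69422704  0.35918798 -0.22069316  0.99117899 -0.00219798 -1.94915624]
0.1415586390395744 0.0011814286316998248
0.0025260038773331495
0.0025737294600602922
```

drive_tool:
  moves:
    - [[0.02, 0, 0, -0.17, 0, 0, 180], [0.045, -0.001, -0.001, -0.338, -0.002, -0.001, 180], [0.065, -0.001, -0.001, -0.338, -0.002, -0.001, 180], [0.08, -0.001, 0.002, -0.338, -0.002, -0.001, 180], [0.08, -0.001, 0.007, -0.338, -0.002, -0.001, 180]]

```text
clock: 8.7
tcp_pos: [0.4792, -0.2864, 0.0188]
orientation: [0.495, -0.504, 0.495, 0.507]
wrist_force: [-0.6, -0.3, 0.0]
finger_gap: 0.025
```

```bash
python3 look.py j
python3 - <<'E'
from h import *
s=readout.get_state()
print(goto(s,[.156,-.003,.02],RT(F[2]+1.5*np.pi)))
E
```

```text
tcp [215.5  -1.9  18.8] [-0.6 -0.3  0. ] 8.7
(array([0.0007, 0.0027, 0.0607]), array([ 0.0009, -0.0001,  0.0004]))
```

View pics/j_w.png

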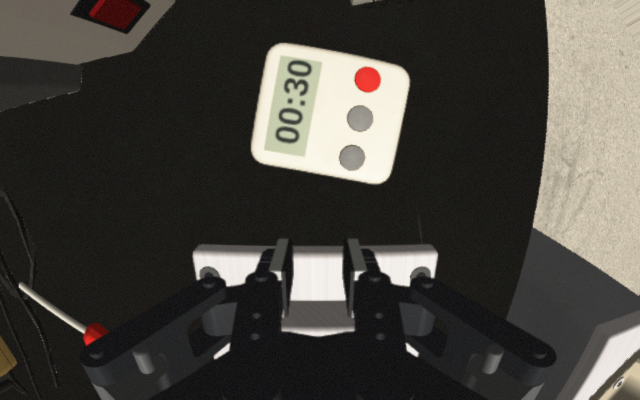

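View pics/j_s.png

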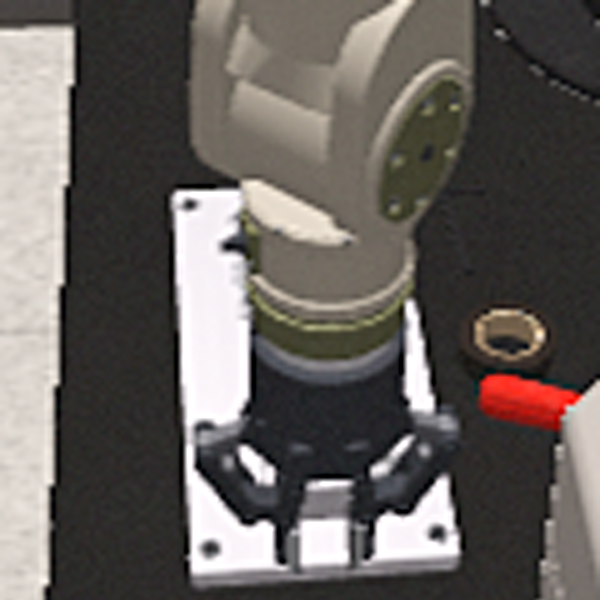

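drive_tool:
  moves:
    - [[0, 0.001, 0.007, 0, 0, 0, 180], [0, 0.002, 0.0125, 0, 0, 0, 180], [0, 0.002, 0.0155, 0, 0, 0, 180], [0, 0.002, 0.018, 0, 0, 0, 180], [0, 0.002, 0.0205, 0, 0, 0, 180]]

```text
clock: 9.48
tcp_pos: [0.4785, -0.2674, 0.0208]
orientation: [-0.494, 0.506, -0.494, -0.505]
wrist_force: [-0.2, -0.8, 0.5]
finger_gap: 0.025
```

drive_tool:
  moves:
    - [[0, 0, 0.003, 0, 0, 0, 180], [0, 0, 0.006, 0, 0, 0, 180], [0, 0, 0.009, 0, 0, 0, 180], [0, 0, 0.012, 0, 0, 0, 180], [0, 0, 0.015, 0, 0, 0, 180]]

```text
clock: 10.1
tcp_pos: [0.4781, -0.2522, 0.0208]
orientation: [-0.494, 0.506, -0.494, -0.505]
wrist_force: [0.7, -0.4, 0.1]
finger_gap: 0.025
```

drive_tool:
  moves:
    - [[0, 0, 0.003, 0, 0, 0, 180], [0, 0, 0.006, 0, 0, 0, 180], [0, 0, 0.009, 0, 0, 0, 180], [0, 0, 0.011, 0, 0, 0, 180], [0, 0, 0.013, 0, 0, 0, 180]]

```text
clock: 10.72
tcp_pos: [0.4778, -0.239, 0.0208]
orientation: [-0.494, 0.506, -0.494, -0.505]
wrist_force: [0.1, -1.0, 0.3]
finger_gap: 0.025
```

```bash
python3 look.py k
python3 - <<'E'
from h import *
s=readout.get_state()
print(goto(s,[.156,-.003,.02],RT(F[2]+1.5*np.pi)))
E
```

```text
tcp [168.   -2.2  20.8] [ 0.1 -1.   0.3] 10.725
(array([0.0008, 0.0008, 0.0118]), array([ 0.0009, -0.0001,  0.0005]))
```

View pics/k_t.png

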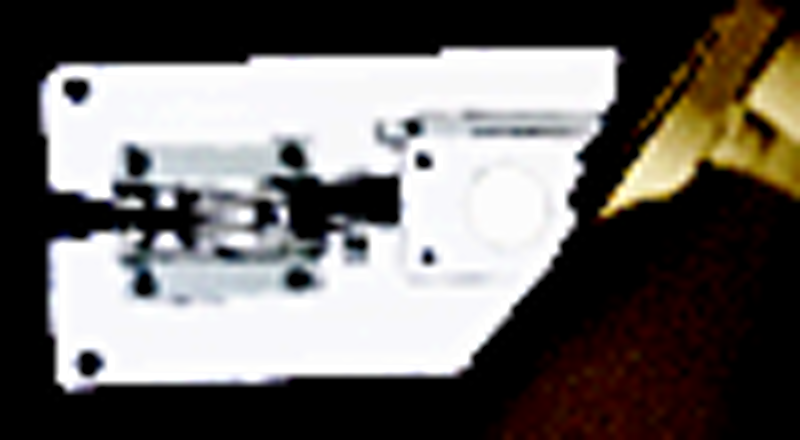

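View pics/k_s.png

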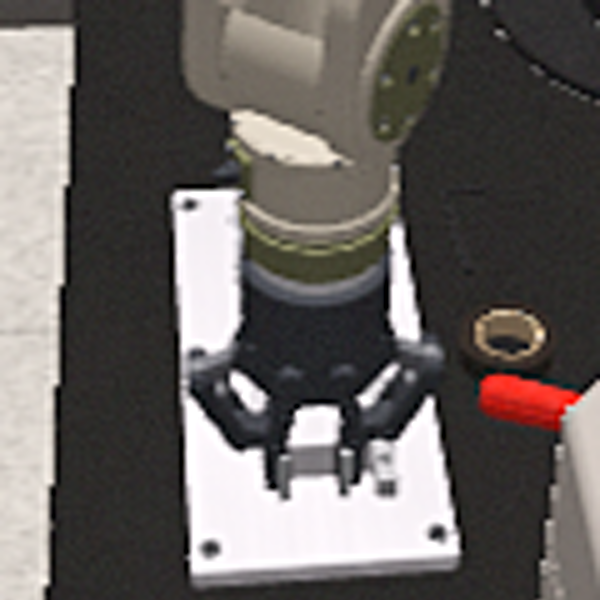

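drive_tool:
  moves:
    - [[0, 0, 0.002, 0, 0, 0, 180], [0, 0, 0.004, 0, 0, 0, 180], [0, 0, 0.006, 0, 0, 0, 180], [0, 0, 0.0075, 0, 0, 0, 180], [0, 0, 0.0085, 0, 0, 0, 180]]

```text
clock: 11.5
tcp_pos: [0.4776, -0.2302, 0.0208]
orientation: [-0.494, 0.506, -0.494, -0.506]
wrist_force: [-0.2, -0.5, -0.3]
finger_gap: 0.0252
```

drive_tool:
  moves:
    - [[0, 0, 0.0006, 0, 0, 0, 180], [0, 0, 0.0012, 0, 0, 0, 180], [0, 0, 0.0018, 0, 0, 0, 180], [0, 0, 0.0024, 0, 0, 0, 180], [0, 0, 0.003, 0, 0, 0, 180]]

```text
clock: 12.12
tcp_pos: [0.4775, -0.2272, 0.0208]
orientation: [-0.494, 0.506, -0.494, -0.505]
wrist_force: [0.1, -0.9, 0.4]
finger_gap: 0.0248
```

```bash
python3 look.py l
```

```text
tcp [156.2  -2.3  20.8] [ 0.1 -0.9  0.4] 12.125
```

View pics/l_t.png

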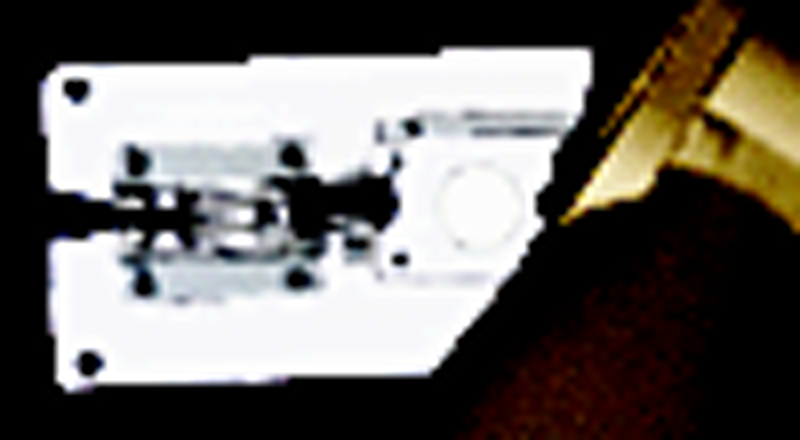

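drive_tool:
  moves:
    - [[0, 0, 0.0005, 0, 0, 0, 180], [0, 0, 0.001, 0, 0, 0, 180], [0, 0, 0.0015, 0, 0, 0, 180], [0, 0, 0.002, 0, 0, 0, 180], [0, 0, 0.0025, 0, 0, 0, 180]]

```text
clock: 12.9
tcp_pos: [0.4777, -0.226, 0.021]
orientation: [-0.494, 0.506, -0.495, -0.505]
wrist_force: [-0.9, -6.8, -0.7]
finger_gap: 0.0249
```

drive_tool:
  moves:
    - [[0, 0, -0.008, 0, 0, 0, 180], [-0.005, 0, -0.02, 0, 0, 0, 180], [-0.04, 0, -0.04, 0, 0, 0, 210], [-0.09, 0, -0.06, 0, 0, 0, 255], [-0.13, 0, -0.06, 0, 0, 0, 255]]

```text
clock: 13.52
tcp_pos: [0.4793, -0.2877, 0.1534]
orientation: [-0.494, 0.507, -0.495, -0.504]
wrist_force: [1.2, -0.5, 0.7]
finger_gap: -0.0001
```

```bash
cat > chk.py <<'E'
from h import *
s=readout.get_state()
im=cv2.imread("pics/m_w.png")
P=np.array([[-45,30,42],[45,30,42],[45,-30,42],[-45,-30,42]])/1e3+[.1,0,0]
S=np.array([[60,30,30],[175,30,30],[55,22,30],[55,-22,30],[215,70,14],[215,-70,14]])/1e3
for p in projw(s,fix2w(F,P)): cv2.circle(im,tuple(int(v) for v in p.round()),3,(0,0,255),1)
for p in projw(s,fix2w(F,S)): cv2.circle(im,tuple(int(v) for v in p.round()),3,(255,0,0),1)
cv2.imwrite("pics/m_w2.png",im)
E
python3 look.py m; python3 chk.py
```

```text
tcp [216.7  -1.8 153.4] [ 1.2 -0.5  0.7] 13.525
```

View pics/m_w2.png

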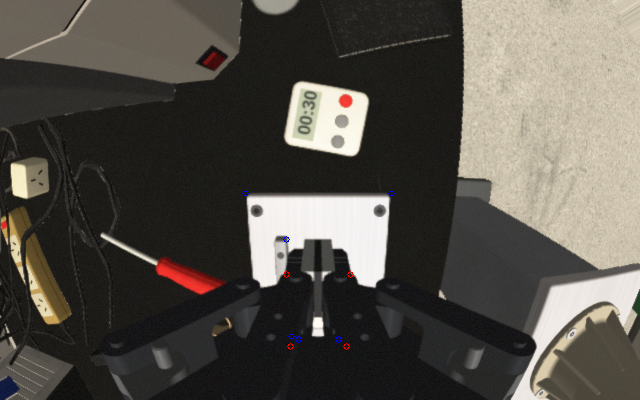

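View pics/m_t.png

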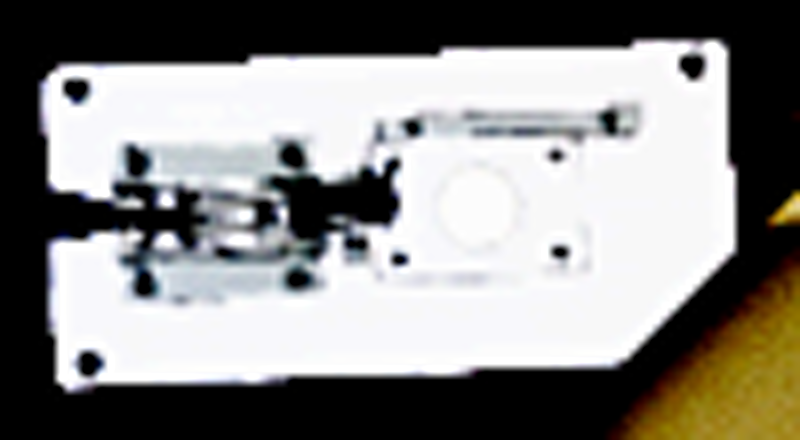

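View pics/m_s.png

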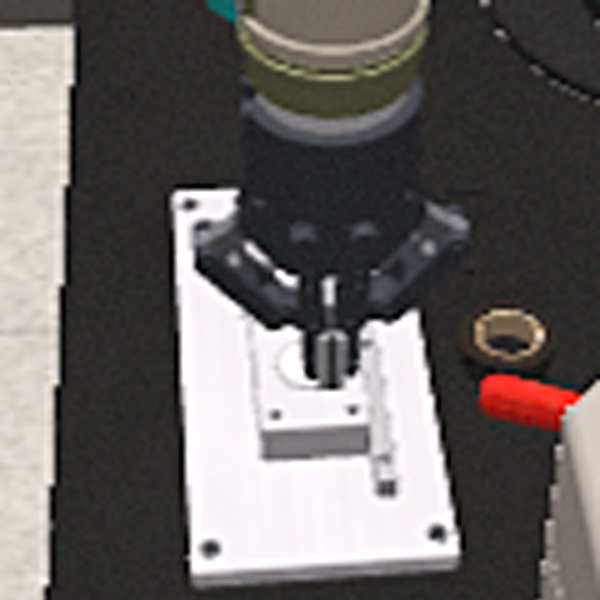

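drive_tool:
  moves:
    - [[0.0, 0.03, 0.015, 0, 0, 0, 255], [0.02, 0.06, 0.05, 0, 0, 0, 255], [0.06, 0.07, 0.09, 0, 0, 0, 255], [0.105, 0.07, 0.105, 0, 0, 0, 255], [0.13, 0.07, 0.105, 0, 0, 0, 255]]

```text
clock: 14.3
tcp_pos: [0.4061, -0.1819, 0.0203]
orientation: [-0.494, 0.507, -0.494, -0.505]
wrist_force: [0.2, -0.6, 0.7]
finger_gap: 0.0001
```

```bash
python3 look.py n
python3 - <<'E'
from h import *
s=readout.get_state()
print(goto(s,[.112,-.048,.021],RT(F[2]+1.5*np.pi)))
E
```

```text
tcp [109.3 -72.7  20.3] [ 0.2 -0.6  0.7] 14.3
(array([ 0.0006, -0.0238, -0.0011]), array([ 0.0001, -0.003 ,  0.0012]))
```

View pics/n_s.png

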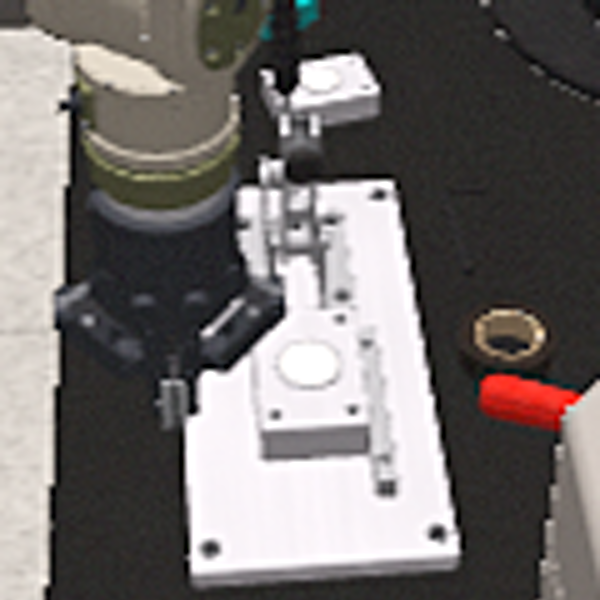

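View pics/n_w.png

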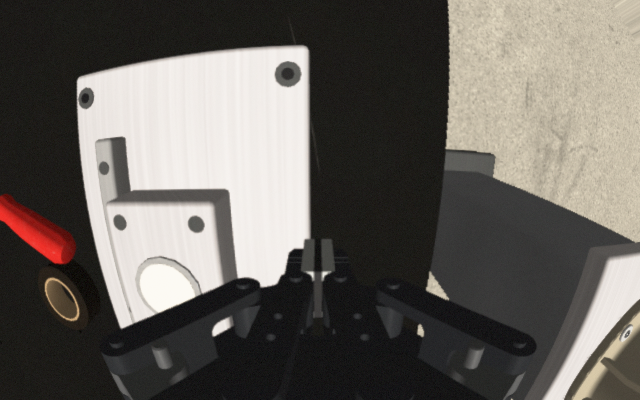

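drive_tool:
  moves:
    - [[0, -0.007, 0, 0, 0, 0, 255], [0, -0.013, 0, 0, 0, 0, 255], [0, -0.018, 0, 0, 0, 0, 255], [0, -0.021, 0, 0, 0, 0, 255], [0, -0.023, 0, 0, 0, 0, 255]]

```text
clock: 15.08
tcp_pos: [0.4303, -0.1829, 0.0217]
orientation: [-0.494, 0.507, -0.495, -0.504]
wrist_force: [0.8, 0.3, -0.8]
finger_gap: 0.0006
```

drive_tool:
  moves:
    - [[0, -0.001, 0, 0, 0, 0, 255], [0, -0.002, 0, 0, 0, 0, 255], [0, -0.003, 0, 0, 0, 0, 255], [0, -0.004, 0, 0, 0, 0, 255], [0, -0.005, 0, 0, 0, 0, 255]]

```text
clock: 15.7
tcp_pos: [0.4354, -0.1828, 0.0217]
orientation: [-0.494, 0.507, -0.495, -0.504]
wrist_force: [-0.2, -0.3, -0.2]
finger_gap: 0.0001
```

```bash
python3 look.py o
```

```text
tcp [110.9 -43.5  21.7] [-0.2 -0.3 -0.2] 15.7
```

View pics/o_w.png

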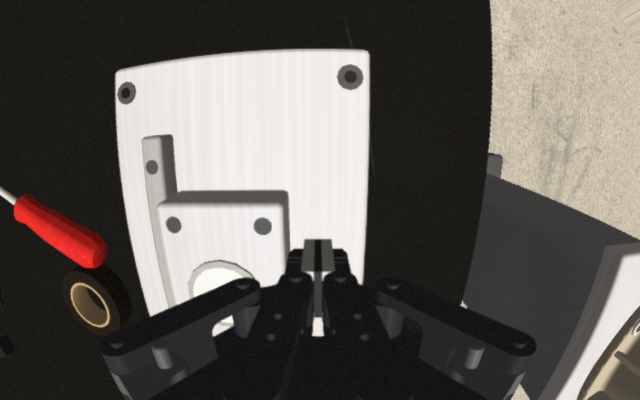

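drive_tool:
  moves:
    - [[0, -0.0008, 0, 0, 0, 0, 255], [0, -0.0016, 0, 0, 0, 0, 255], [0, -0.0024, 0, 0, 0, 0, 255], [0, -0.0032, 0, 0, 0, 0, 255], [0, -0.004, 0, 0, 0, 0, 255]]

```text
clock: 16.48
tcp_pos: [0.4363, -0.1824, 0.0212]
orientation: [0.493, -0.505, 0.497, 0.506]
wrist_force: [-10.5, -2.4, 6.5]
finger_gap: -0.0
```

drive_tool:
  moves:
    - [[0, 0.006, 0, 0, 0, 0, 255], [-0.01, 0.02, 0, 0, 0, 0, 255], [-0.06, 0.022, 0, 0, 0, 0, 255], [-0.12, 0.022, 0, 0, 0, 0, 255], [-0.18, 0.022, 0, 0, 0, 0, 255]]

```text
clock: 17.1
tcp_pos: [0.4144, -0.1821, 0.2038]
orientation: [0.493, -0.505, 0.496, 0.505]
wrist_force: [0.3, -1.5, 0.2]
finger_gap: 0.0001
```

```bash
python3 look.py p
python3 - <<'E'
from h import *
s=readout.get_state()
print(goto(s,[-.04,0,.25],RT(F[2]+1.5*np.pi)),s["joint_pos"])
E
```

```text
tcp [109.7 -64.4 203.8] [ 0.3 -1.5  0.2] 17.1
(array([-0.0454, -0.062 ,  0.151 ]), array([-0.0007, -0.0079,  0.0027])) [-0.58818608  0.08818906 -0.29963101  1.17622363 -0.00494624 -2.18014468]
```

View pics/p_t.png

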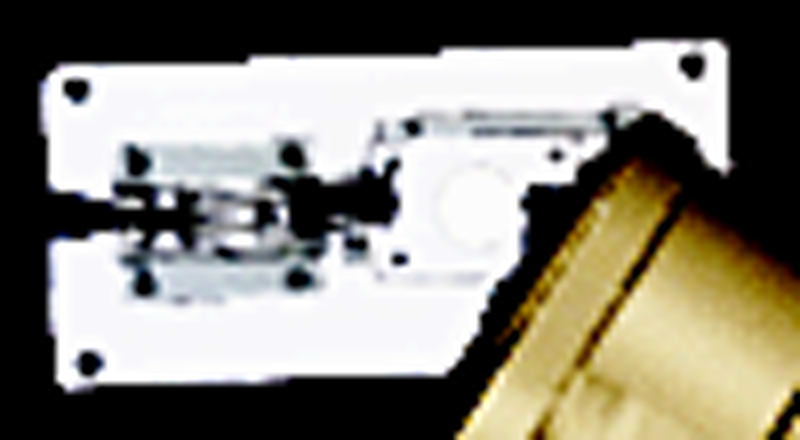

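View pics/p_w.png

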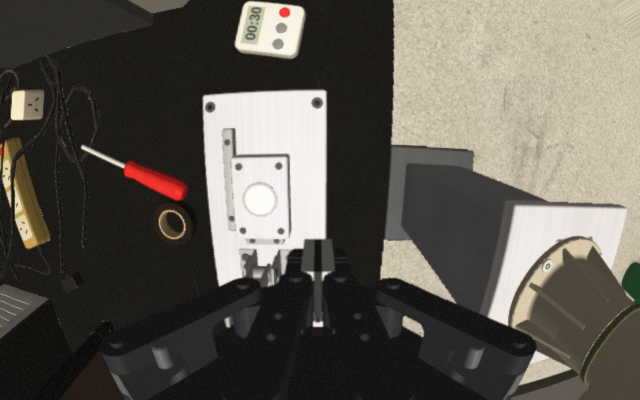

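Run:
```python
import cv2
im=cv2.imread("pics/p_w.png"); cv2.imwrite("pics/p_z.png",cv2.resize(im[115:290,195:345],None,fx=3.4,fy=3.4,interpolation=cv2.INTER_CUBIC))
```

```text
(no output)
```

View pics/p_z.png

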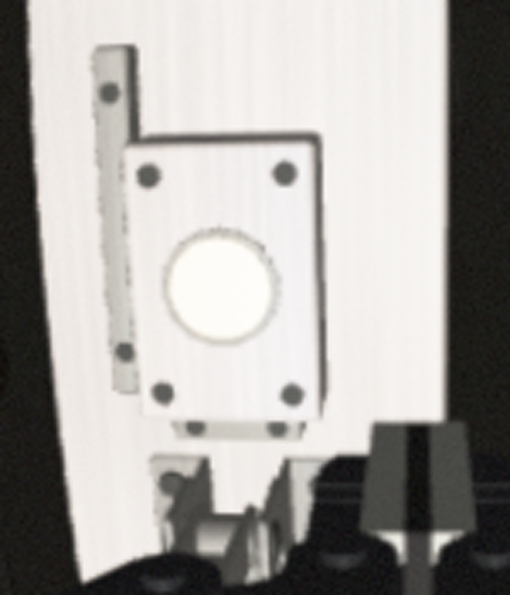

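drive_tool:
  moves:
    - [[-0.03, -0.01, 0.01, 0, 0, 0, 255], [-0.045, -0.03, 0.04, 0, -0.004, 0.002, 255], [-0.045, -0.05, 0.08, 0, -0.008, 0.003, 255], [-0.045, -0.062, 0.125, 0, -0.008, 0.003, 255], [-0.045, -0.062, 0.151, 0, -0.008, 0.003, 255]]

```text
clock: 17.88
tcp_pos: [0.475, -0.0291, 0.2484]
orientation: [0.494, -0.505, 0.494, 0.506]
wrist_force: [0.0, 0.5, -0.3]
finger_gap: 0.0003
```

```bash
python3 look.py q
python3 - <<'E'
from h import *
s=readout.get_state()
print(goto(s,[-.04,0,.155],RT(F[2]+1.5*np.pi)),s["joint_pos"])
r,e=.115,.011
for q in np.arange(0,1.3,.1):
    th=1.257-q
    x=-.047-r*np.cos(th)+.009*np.sin(th)+e; z=.055+r*np.sin(th)+.009*np.cos(th)
    print(round(q,2),round(x*1e3,1),round(z*1e3,1))
E
```

```text
tcp [-41.9  -0.5 248.4] [ 0.   0.5 -0.3] 17.875
(array([ 0.0937, -0.0011, -0.0011]), array([ 0.0019,  0.0006, -0.002 ])) [-2.32076081e-01  1.17172306e-01 -1.60482893e-01  1.29517621e+00
  5.35361483e-05 -1.82658853e+00]
0.0 -62.9 167.2
0.1 -74.0 163.9
0.2 -84.7 159.6
0.3 -94.9 154.2
0.4 -104.5 147.8
0.5 -113.4 140.5
0.6 -121.6 132.4
0.7 -128.9 123.4
0.8 -135.2 113.8
0.9 -140.6 103.6
1.0 -144.9 92.9
1.1 -148.2 81.9
1.2 -150.3 70.5
```

View pics/q_w.png

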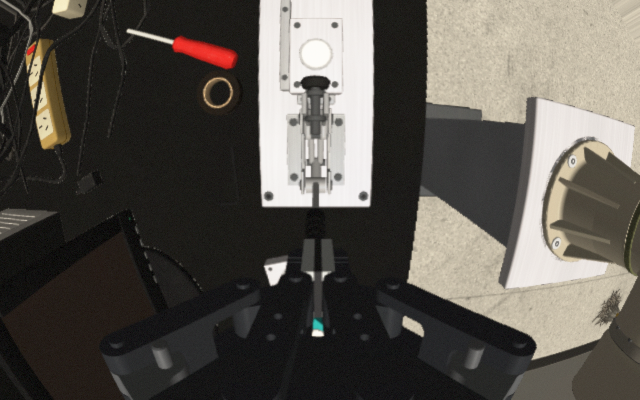

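View pics/q_s.png

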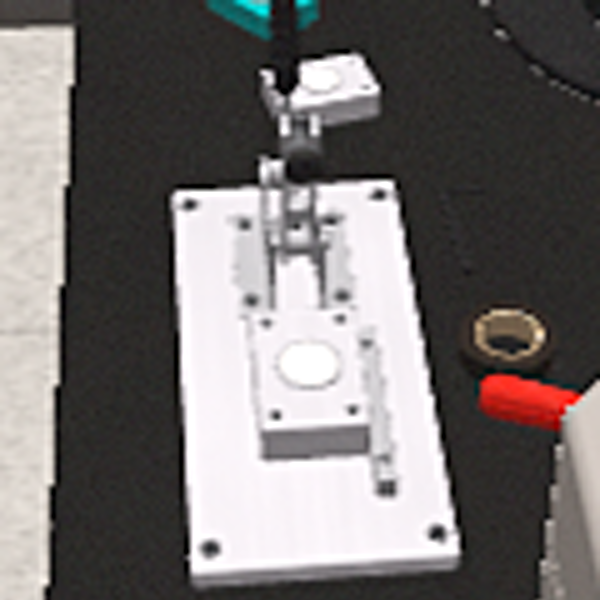

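drive_tool:
  moves:
    - [[0.025, -0.001, 0, 0.002, 0, -0.002, 255], [0.05, -0.001, 0, 0.002, 0, -0.002, 255], [0.07, -0.001, 0, 0.002, 0, -0.002, 255], [0.085, -0.001, 0, 0.002, 0, -0.002, 255], [0.09, -0.001, 0, 0.002, 0, -0.002, 255]]

```text
clock: 18.65
tcp_pos: [0.4747, -0.0304, 0.1576]
orientation: [0.495, -0.504, 0.495, 0.506]
wrist_force: [-0.3, 0.7, -0.3]
finger_gap: 0.0001
```

```bash
python3 look.py r
```

```text
tcp [-40.6  -0.8 157.6] [-0.3  0.7 -0.3] 18.65
```

View pics/r_s.png

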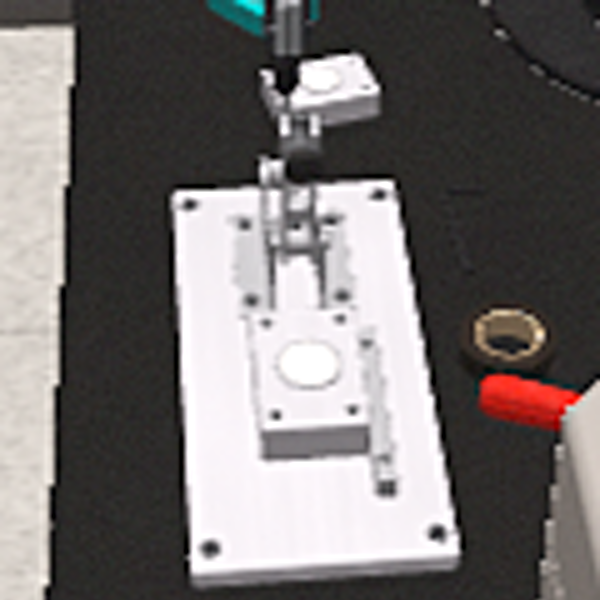

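drive_tool:
  moves:
    - [[0, -0.001, 0.01, 0, 0, 0, 255], [0, -0.001, 0.02, 0, 0, 0, 255], [0, -0.001, 0.03, 0, 0, 0, 255], [0.002, -0.001, 0.042, 0, 0, 0, 255], [0.005, -0.001, 0.052, 0, 0, 0, 255]]

```text
clock: 19.42
tcp_pos: [0.4754, 0.0228, 0.1538]
orientation: [0.495, -0.505, 0.494, 0.505]
wrist_force: [0.6, -1.7, 1.1]
finger_gap: -0.0001
```

```bash
python3 look.py t
```

```text
tcp [-93.8   1.1 153.8] [ 0.6 -1.7  1.1] 19.425
```

View pics/t_s.png

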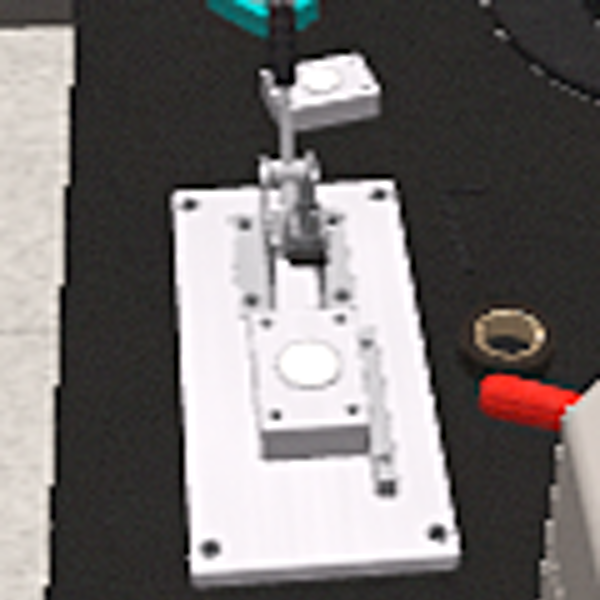

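View pics/t_w.png

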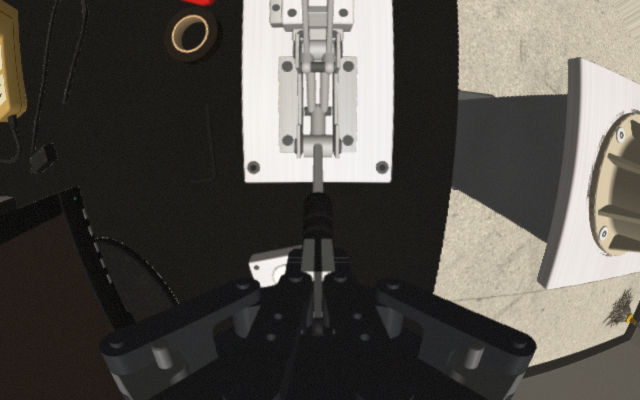

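drive_tool:
  moves:
    - [[0.006, 0.001, 0.011, 0, 0, 0, 255], [0.013, 0.001, 0.0195, 0, 0, 0, 255], [0.021, 0.001, 0.028, 0, 0, 0, 255], [0.03, 0.001, 0.035, 0, 0, 0, 255], [0.038, 0.001, 0.04, 0, 0, 0, 255]]

```text
clock: 20.2
tcp_pos: [0.4729, 0.0633, 0.1148]
orientation: [0.494, -0.505, 0.494, 0.506]
wrist_force: [-0.2, -0.4, 0.4]
finger_gap: -0.0001
```

```bash
python3 look.py u
```

```text
tcp [-134.4   -0.6  114.8] [-0.2 -0.4  0.4] 20.2
```

View pics/u_s.png

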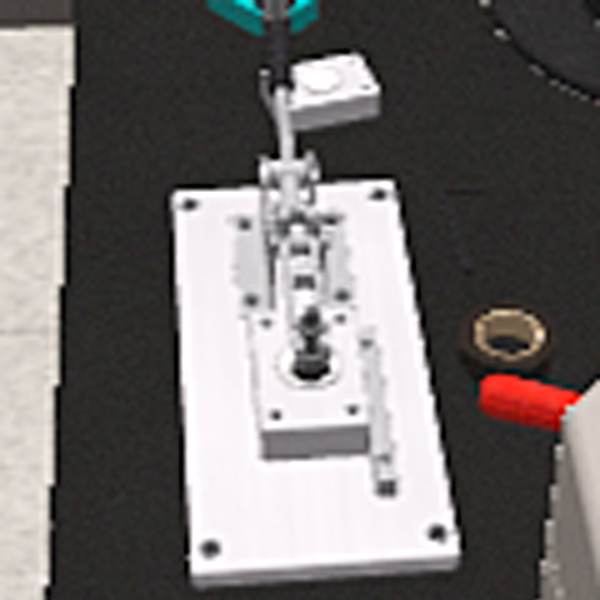

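View pics/u_w.png

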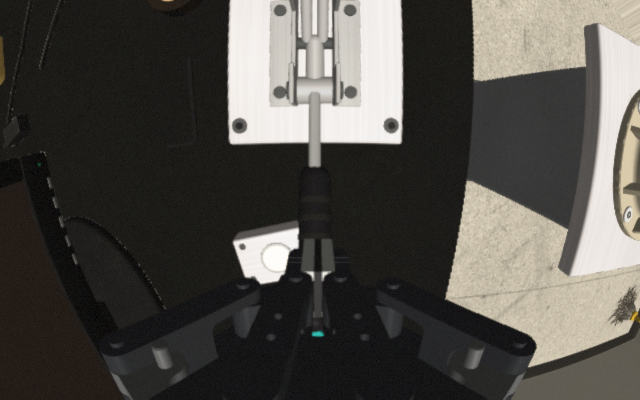

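drive_tool:
  moves:
    - [[0.006, 0, 0.003, 0, 0, 0, 255], [0.012, 0, 0.0065, 0, 0, 0, 255], [0.018, 0, 0.009, 0, 0, 0, 255], [0.024, 0, 0.011, 0, 0, 0, 255], [0.03, 0, 0.013, 0, 0, 0, 255]]

```text
clock: 20.98
tcp_pos: [0.4727, 0.0761, 0.0854]
orientation: [0.494, -0.505, 0.494, 0.506]
wrist_force: [-0.9, -0.9, 7.0]
finger_gap: -0.0003
```

drive_tool:
  moves:
    - [[0.006, 0, 0.002, 0, 0, 0, 255], [0.011, 0, 0.003, 0, 0, 0, 255], [0.015, 0, 0.003, 0, 0, 0, 255], [0.018, 0, 0.003, 0, 0, 0, 255], [0.02, 0, 0.003, 0, 0, 0, 255]]

```text
clock: 21.6
tcp_pos: [0.4726, 0.0793, 0.066]
orientation: [0.494, -0.505, 0.494, 0.506]
wrist_force: [-4.7, 0.9, 18.7]
finger_gap: 0.0002
```

```bash
python3 look.py v
```

```text
tcp [-150.3   -0.6   66. ] [-4.7  0.9 18.7] 21.6
```

View pics/v_s.png

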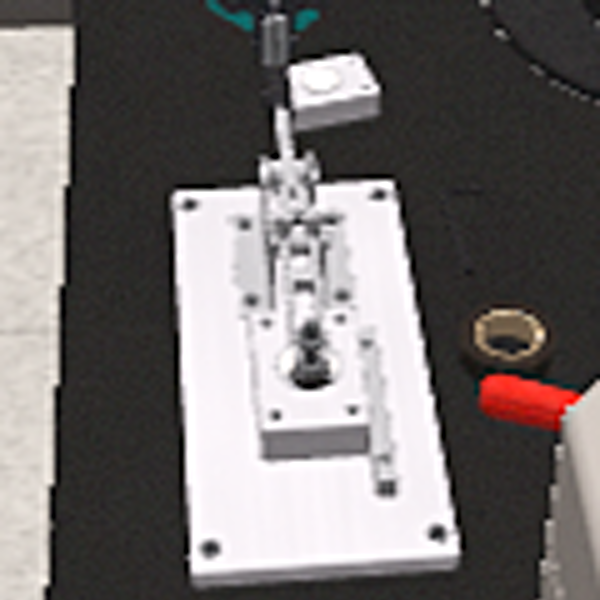

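drive_tool:
  moves:
    - [[-0.005, 0, 0, 0, 0, 0, 255], [-0.02, 0, 0, 0, 0, 0, 255], [-0.05, 0, 0, 0, 0, 0, 255], [-0.09, 0, 0, 0, 0, 0, 255], [-0.12, 0, 0, 0, 0, 0, 255]]

```text
clock: 22.38
tcp_pos: [0.4731, 0.0791, 0.1888]
orientation: [-0.495, 0.506, -0.493, -0.506]
wrist_force: [0.1, -0.5, 0.4]
finger_gap: 0.0001
```

```bash
python3 look.py w
```

```text
tcp [-150.2    0.   188.8] [ 0.1 -0.5  0.4] 22.375
```

View pics/w_s.png

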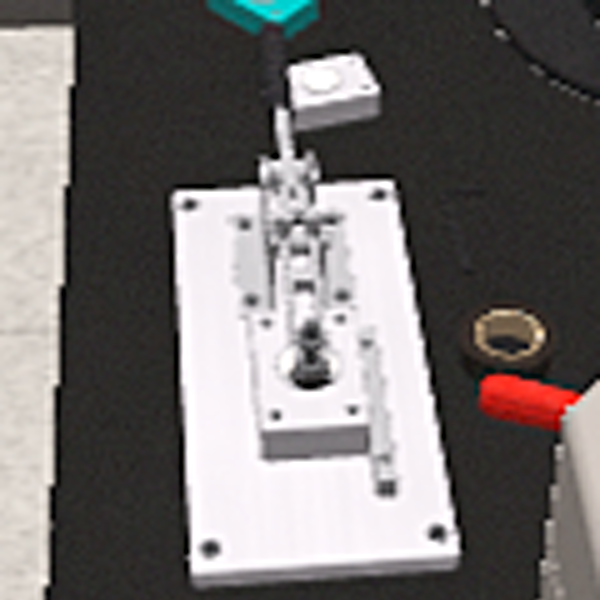

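View pics/w_w.png

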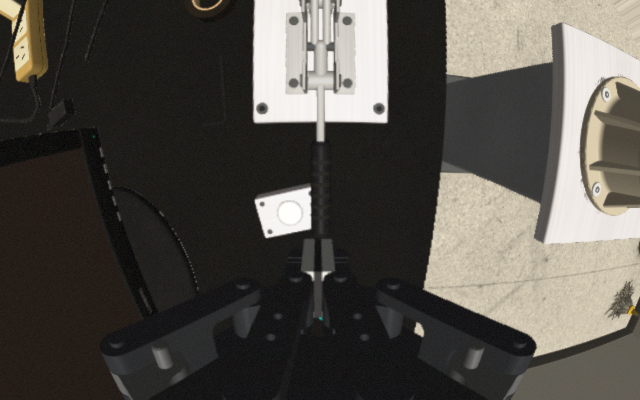

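View pics/w_t.png

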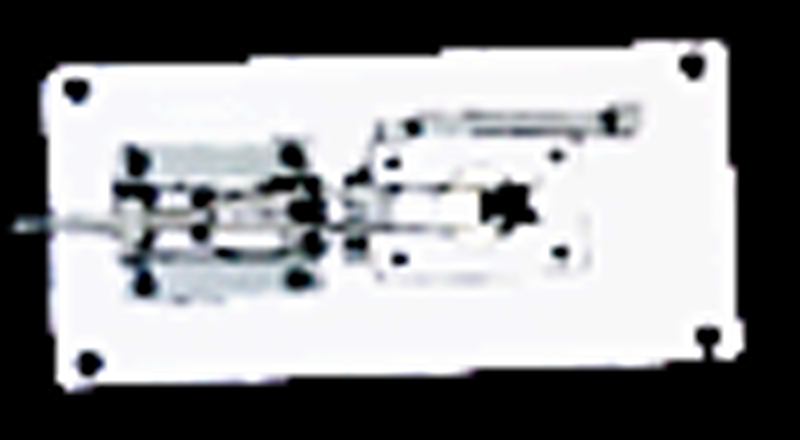

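Run:
```python
from h import *
p=cams.camera_params("top")
holes=(np.array([[393,162],[556,155],[560,252],[400,259]])+.5)/8-.5+[290,180]
o=-p["R"].T@p["t"]; w=[]
for h in holes:
    d=p["R"].T@np.linalg.inv(p["mtx"])@[*h,1]; w.append(o+d*(.042-o[2])/d[2])
w=np.array(w); d=w.mean(0)-[F[0],F[1],0];a=F[2]
print("block",d[0]*np.cos(a)+d[1]*np.sin(a),-d[0]*np.sin(a)+d[1]*np.cos(a),[np.arctan2(*(w[j]-w[i])[1::-1])-a for i,j in((0,1),(3,2))])
im=cams.read_camera("side"); e=cv2.resize(im[140:240,270:350],None,fx=6,fy=6,interpolation=cv2.INTER_CUBIC)
for q,c in((1.1,(255,0,0)),(1.23,(0,0,255))):
    th=1.257-q
    for r in(.05,.1,.146):
        u=proj("side",fix2w(F,[-.047-r*np.cos(th),0,.055+r*np.sin(th)]))[0]
        cv2.circle(e,tuple(int(v) for v in ((u-[270,140]+.5)*6)),3,c,1)
cv2.imwrite("pics/x.png",e)
```

```text
block 0.0999924336088933 0.0009167260191785668 [np.float64(0.002785750775216256), np.float64(0.0033769743215463777)]
```

View pics/x.png

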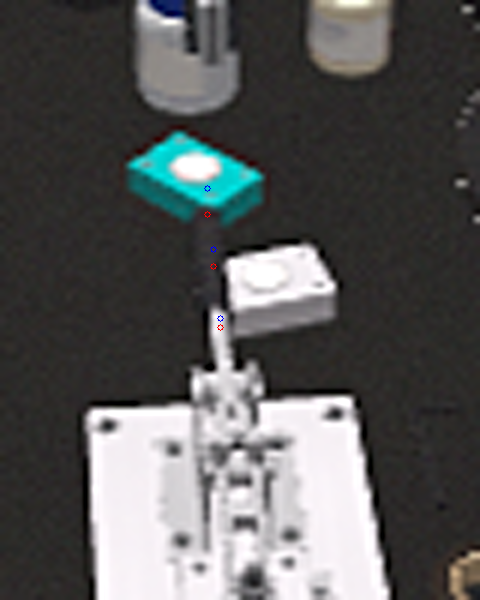

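```bash
python3 -c "
from workcell import env
print(env.hand_in())"
```

```text
the job is handed in; nothing more can be done
None
```

The block sits flush against both steel stops, and the clamp is closed over its dead point with the pad on the specimen. I handed the job in at about 22 s of the 72 s allowed; hand-in gives no verdict.

**Block:** I pushed it slowly with the fingertips, first against the side stop, then along it to the end stop, then gave the side one last light nudge. The readings after each contact were about 7 to 12 N.

**Clamp:** I pushed the handle down along its arc until it met its solid stop (about 19 N), then lifted the gripper straight up about 120 mm. The handle stayed level.

**Last checks:**
- **Position:** the top camera puts the block at fixture x 100.0 mm, y +0.9 mm, turned about 0.003 rad. The 0.9 mm would mean it was inside the side stop, so I take it as camera error (the calibration is good to about 2 mm).
- **Flushness:** a close-up from the wrist camera, taken before clamping, showed no gap at either stop.
- **Handle:** in the side view its end matches where the closed position should be, and did not move after I let go.
- **Other things:** the arm touched only the block and the handle. The timer, tape roll and the other blocks look unmoved in the pictures, but I did not measure the other things on the bench.

No check failed.

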